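# Seat a maple block under the toe of a cam holding jig and clamp it

### The arm

A 7-joint arm with a two-finger parallel gripper is mounted at the origin on a cart in front of the work surface, level with it; the furniture and walls round the work are solid. World frame = base frame: x ahead of the robot, y to its left, z up, the work surface at z = 0. Lengths are in m, angles in rad, forces in N, time in s.
With the tool pointing down it reaches from about 0.4 to 0.85 m from the base axis. Payload 10.4 kg.
Tool frame: the origin (TCP) lies between the finger pads; the fingertips stand 22 mm ahead of it and the grasp point (between the pads) lies 3 mm ahead of it (robot.tip_extent is the distance from the TCP to the fingertips, in m); z points along the fingers, y is the line along which they close (so a half turn about z gives the same grasp; the last joint's range is limited). The gripper opens to 87 mm and grips with 3 to 60 N. Pads are 19 mm wide; open, the fingers measure 117 mm over their backs; the gripper's body (75 mm by 190 mm) begins 51 mm behind the grasp point.
Start: joints at [-1.153, 0.332, -0.065, 1.46, 0.022, 1.35, -0.088], TCP at [0.267, 0.565, 0.245] pointing down, gripper open.
Joint ranges: [-2.6, 2.6], [-0.5, 2.12], [-1.47, 1.34], [0.16, 2.42], [-1.27, 4.41], [0.06, 2.06], [-2.6, 2.6]. Speed limits (rad/s): [2.22, 2.22, 2.79, 2.79, 3.14, 3.14, 3.14].

### API

Orientations are given as [roll, pitch, yaw] about the fixed x, y, z axes, in that order (R = Rz(yaw) Ry(pitch) Rx(roll)).
In Python, from station import robot, vision gives the robot as it stands.
- The arm moves only by the tool apply_moves, never from a script. Its argument "plan" is text: rows parted by semicolons, each of 5 numbers parted by spaces: the opening, from 0 (shut) to 1 (fully open), then the shift along the world's x, y, z in cm, then the turn about the world's z in rad. A call has exactly 8 rows; each row shifts and turns the commanded pose from where the row before left it; what a row does not reach is not made up. A row lasts 1/8 s, in which the tool goes at most 62.5 mm and 10.7 degrees, less where a joint would pass 70% of its speed; a pose out of reach is approached as far as the arm can. A call is refused whole if a number of a shift passes 6.25 or a number of a turn 0.188, either way. A call with a gripper value outside its range is refused whole. The fingers move at their own pace and stop on an object; "force" is the grip in N (left out, the last holds). Time passes only in rows, so rows that do not move let the fingers close, or fill a call up. It gives the time, the measured TCP pose, the force, the opening and the grip force at its end, in the units of the state.
- robot.sense(): the state, without advancing time (a new reading comes with each control period).
- vision.grab_frame(name): name is "scene" or "top"; returns a dict with "color" (400x640x3 uint8, red, green, blue), "range_z" (400x640 float32, m along the optical axis (not along the pixel's ray), 0 where there is no reading), "fx", "fy", "cx", "cy" (pixels), "dist" ([k1, k2, p1, p2, k3] as OpenCV has them; the pictures are not rectified), "world_to_cam" (4x4, takes a point from world to camera coordinates). Camera axes: x right, y up, looking along -z (the intrinsics and any distortion apply to the point x, -y, -z); pixel columns grow to the right and rows downward; lengths in m; the calibration is good to about 2 mm. A picture is of the moment at which its call begins.
- robot.sign_off(): hands the job in; it is judged then, once.
The state is a dict: "clock": time; "qpos": joint angles; "qvel": joint speeds; "tau": joint torques, N m; "ee_pos": TCP position; "eef_rot": TCP orientation; "ft_force": force on the tool from outside, world axes, zero at the start; "wrist_torque": the same for the moment, N m; "finger_gap": opening from 0.0 (shut) to 1.0 (fully open); "finger_force": force on a finger pad.
Only numpy, scipy, OpenCV 4.12 (cv2) and the standard library are available. Lean on these libraries where they do the work, as an engineer would, in place of code of your own. Each camera call takes 0.05 s, during which the arm holds its last target. There are 200 camera calls.

### The job

Clamp the pale maple block in the holding jig ready for chiselling: lay it flat on the jig's bed along the low fence and slide it endways under the overhanging toe until its end is pushed firmly home against the brass stop. Then let go of it and swing the cam lever round until it bites firmly and holds the block tight by itself. Work by feel and never force the block or the lever, and leave the other things on the bench where they are.

Things in the scene. Friction and masses are not known exactly. Their poses are not given: they have to be found in the camera images.
- block (a point): Centre of the underside of the pale maple block that is to be clamped; x along its length, y across, z up. The block: 85 long x 48 wide x 36 mm high, 0.09 to 0.17 kg, square and plain, lying loose on the bench to the left of the jig. Either end may go into the pocket.
- maple_block: The same block; the same origin, but its own x axis is turned 12 degrees clockwise from the block's length: use 'block' for its heading.
- jig: Holding jig screwed to the bench: plywood base 212 x 112 mm, its top (the bed) 12 mm above the bench. Origin on the bench, on the bed's centre line; x points into the pocket, y to the fence. Low aluminium fence: 9 mm high on the bed, x -60 to 68 mm, inner face y=+25 mm. Pocket from x=68 mm: cheeks at y=+25 and -26.5 mm, the right one flared. Bed free for the block from x=-35 to 68 mm.
- stop: Brass face of the adjustable stop in the pocket, on a stiff rubber pad (gives 1 mm per 12 N). Origin: bottom centre of the face, on the bed, at x=78 to 82, y=0 mm of the jig, set differently each time; axes as the jig's. The dark toe overhangs the bed from x=68 mm: underside 37.5, top 50.5 mm above the bed, 80 mm wide. A block fully home has its end flat on the face, its centre 42.5 mm before it.
- cam_pivot (a point): Pivot of the steel cam under the lever, on the bed at x=-43.5, y=0 mm of the jig. The cam: a disc of radius 26 mm, its centre 18 mm off the pivot, 6 to 26 mm above the bed. Lever open, it reaches 8 mm from the pivot towards the stop; turned, up to 44 mm. It meets the end of a block that is home at 36 to 41 mm and wedges it on the stop.
- cam_lever (a joint): Angle of the cam lever (rad): 0 fully open, growing counter-clockwise from above, 2.9 at most. On a block that is home it begins to bite at 2.0 to 2.45, as the stop is set. Until then it drags about 1.5 N at the knob; from there the drag grows by about 0.7 N for each N of clamping, and some 10 N at the knob is a firm bite. It is self-locking: it stays where it is left.
- lever_knob (a point): Middle of the black knob at the lever's end, an upright round grip 20 mm thick; this point is 49 mm above the bed, the knob's top 65 mm, the bar under it 27 to 34 mm above the bed and 14 mm wide. It runs on a circle of 80 mm radius round the pivot; at joint 0 it stands 100 degrees counter-clockwise (from above) from the jig's x axis.
- dark_block: Dark rosewood offcut, 70 x 40 x 30 mm, a bystander. Origin: centre of its underside.
- palm_plane: Small brass palm plane, 71 x 79 x 36 mm, a bystander. Origin: centre of its underside.
- nut_file: Small file with a wooden handle, lying, 176 x 34 x 12 mm, a bystander. Origin: centre of its underside.
- sanding_pad: Black rubber sanding pad lying flat, 72 x 65 x 14 mm, a bystander. Origin: centre of its underside.
- shellac_pot: Cream glazed pot, open at the top, 58 mm thick, 72 mm high, a bystander. Origin: centre of its underside.

How it is judged:
On the way, in this order (a step that is already met when the one before it is completed fails the run):
1. With the cam still open, the block lies flat under the toe and is pushed firmly home against the stop (over 5 N) (x of block in the frame of stop above -0.0445 m and y of block in the frame of jig above -0.003 m and z of block in the frame of jig below 0.014 m and angle between the x axis of block and the x axis of jig, either way round below 0.04 rad and angle between maple_block's own z axis and vertical below 0.03 rad and contact force between maple_block and stop above 5 N and value of joint cam_lever below 1.5 rad), for 0.2 s.
2. The cam bites on the block's outer end and presses it on the stop (x of block in the frame of stop above -0.0445 m and y of block in the frame of jig above -0.003 m and z of block in the frame of jig below 0.014 m and angle between the x axis of block and the x axis of jig, either way round below 0.04 rad and angle between maple_block's own z axis and vertical below 0.03 rad and contact force between maple_block and stop above 5 N and contact force between maple_block and cam_lever above 5 N), for 0.2 s.
At the end, for the whole second after the job is handed in: The block lies flat in the jig, its end within 2 mm of the stop under the toe, square to the jig within 0.04 rad, and the cam by itself presses it on the stop with more than 5 N; nothing moves (all of step 2 and linear speed of maple_block below 0.01 m/s); the robot touches nothing.
It fails at once if The block is rammed on the stop or crushed by the cam (over 50 N) (contact force between maple_block and stop above 50 N or contact force between maple_block and cam_lever above 50 N).
It fails at once if A bystander is moved by more than 15 mm (distance of any of dark_block, palm_plane, nut_file, sanding_pad, shellac_pot from where it was at the start of the episode above 0.015 m).
It also fails if it takes over 67 s, if anything falls off the work surface, if the arm or the gripper's body presses on something with over 40 N, if the wrist force passes 120 N, or if a joint passes its speed limit or range.

## Working session

There is one attempt and no reset: what is moved stays moved. The work goes in short steps, Python scripts to look and compute and a tool call to move; the robot and the scene stay as the last step left them, time stands still between calls to the robot, and variables do not carry over. Pictures are saved under pics/ and viewed, at most 10 in all, crops included, and the job is handed in when it is done.

Besides the shell and the picture viewer there is one more tool, called after "Emit:" by a JSON object that holds its "name" and its "arguments", one argument or row to a line. apply_moves: Moves the arm, as the interface text tells. Its arguments: {"type":"object","properties":{"plan":{"type":"string"},"force":{"type":"number"}},"required":["plan"]}

```bash
ls; mkdir -p pics
cat > h.py <<'E'
import numpy as np, cv2
from station import robot, vision
def grab(n):
    f=vision.grab_frame(n); f['K']=np.array([[f['fx'],0,f['cx']],[0,f['fy'],f['cy']],[0,0,1.]]); f['D']=np.array(f['dist'],float)
    f['T']=np.linalg.inv(np.array(f['world_to_cam'])); return f
def ray(f,uv):
    p=cv2.undistortPoints(np.array(uv,float).reshape(-1,1,2),f['K'],f['D']).reshape(-1,2)
    d=np.c_[p[:,0],-p[:,1],-np.ones(len(p))]@f['T'][:3,:3].T
    return f['T'][:3,3],d
def onplane(f,uv,z):
    o,d=ray(f,uv); return o+d*((z-o[2])/d[:,2])[:,None]
def cloud(f):
    h,w=f['range_z'].shape; v,u=np.mgrid[:h,:w]
    o,d=ray(f,np.stack([u,v],-1).reshape(-1,2))
    return (o+d*f['range_z'].reshape(-1,1)).reshape(h,w,3)
def save(n,im): cv2.imwrite('pics/'+n,im[...,::-1])
E
python3 - <<'E'
from h import *
import pickle
for n in('scene','top'):
    f=grab(n); save(n+'0.png',f['color']); pickle.dump(f,open(n+'.pkl','wb')); print(n,f['T'].round(3).tolist(),f['fx'],f['dist'])
print(robot.sense())
E
```

```text
pics
scene [[0.872, 0.363, -0.329, 0.193], [-0.49, 0.657, -0.573, -0.431], [0.008, 0.661, 0.751, 0.81], [0.0, 0.0, 0.0, 1.0]] 379.643198225213 [0.02689378 0.         0.         0.         0.        ]
top [[-0.016, 0.982, -0.189, 0.349], [-0.999, -0.022, -0.027, 0.132], [-0.031, 0.188, 0.982, 0.919], [0.0, 0.0, 0.0, 1.0]] 364.8887563996615 [0.0185667 0.        0.        0.        0.       ]
{'clock': 0.1, 'qpos': array([-1.15258998,  0.33281216, -0.06470932,  1.4608395 ,  0.02162147,
        1.34989488, -0.08851038]), 'qvel': array([ 0.00091678, -0.00299972, -0.00019126, -0.00194849, -0.0010481 ,
        0.00075214,  0.00026945]), 'tau': array([ 1.20042223e-03, -6.24543500e+01,  2.43322074e-02, -3.90713561e+01,
       -6.15033461e-02,  3.66177550e-02,  7.30942816e-05]), 'ee_pos': array([0.2665387 , 0.56497356, 0.24383985]), 'eef_rot': array([-3.14033718e+00,  7.37907923e-05,  2.70080834e+00]), 'ft_force': array([ 0.30398363,  0.39617075, -0.02718766]), 'wrist_torque': array([-0.01063754, -0.02252455,  0.02494238]), 'finger_force': 0.0, 'finger_gap': 1.0030861774015853}
```

View pics/scene0.png

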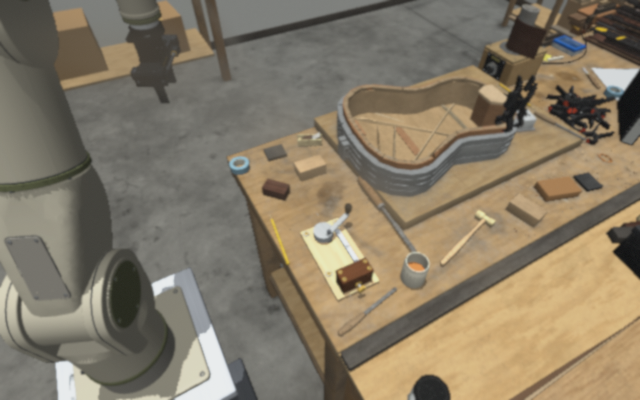

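View pics/top0.png

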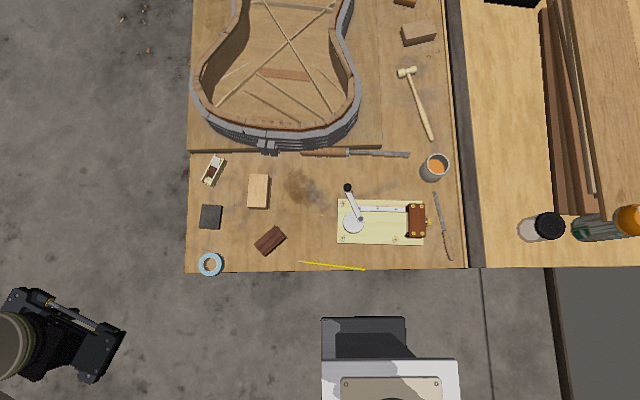

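The top view shows the block at about (258,190), the jig at (380,222) with its toe at (416,221), and the knob at (347,187). The bystanders are the palm plane (212,170), pad (210,216), rosewood (270,240), pot (433,166) and file (443,225).

Run:
```python
from h import *
import pickle
F={n:pickle.load(open(n+'.pkl','rb')) for n in('scene','top')}
t=F['top'];s=F['scene']
def crop(f,x0,x1,y0,y1,k): return cv2.resize(f['color'][y0:y1,x0:x1],None,fx=k,fy=k,interpolation=cv2.INTER_CUBIC)
save('crop_top.png',crop(t,240,460,150,280,3.6))
save('crop_sc.png',crop(s,250,450,140,310,3.4))
for n,f,(cx,cy) in(('top',t,(258,190)),('scene',s,(306,166))):
    hsv=cv2.cvtColor(f['color'],cv2.COLOR_RGB2HSV); print(n,'hsv',hsv[cy,cx],'bench',hsv[cy,cx+25], f['color'][cy-1:cy+2,cx-1:cx+2].mean((0,1)))
    c=cloud(f); r=14 if n=='top' else 12
    P=c[cy-25:cy+25,cx-22:cx+22].reshape(-1,3)
    m=(P[:,2]>0.028)&(P[:,2]<0.045); Q=P[m]
    print(len(Q),'z',np.median(Q[:,2]),'rect',cv2.minAreaRect((Q[:,:2]*1000).astype(np.float32)),'mean',Q.mean(0), 'benchz',np.median(P[P[:,2]<0.015][:,2]))
c=cloud(t)
# jig base top, knob, toe, pot heights
for nm,(x,y) in dict(bed1=(400,236),bed2=(345,236),bed3=(375,222),toe=(416,221),knob=(347,187),cam=(352,225),lever=(354,205),pot=(433,160),dark=(270,240),fence=(383,209)).items():
    print(nm,np.median(c[y-1:y+2,x-1:x+2].reshape(-1,3),0).round(4))
P=c[185:260,325:440].reshape(-1,3)
m=(P[:,2]>0.008)&(P[:,2]<0.016); print('jigbed',cv2.minAreaRect((P[m][:,:2]*1000).astype(np.float32)))
m=(P[:,2]>0.056)&(P[:,2]<0.068)&(P[:,1]<0.0); print('toe',cv2.minAreaRect((P[m][:,:2]*1000).astype(np.float32)))
m=(P[:,2]>0.07); print('knobtop',m.sum(),P[m].mean(0))
```

```text
top hsv [ 17  87 206] bench [ 17 111 163] [206.         176.33333333 136.        ]
653 z 0.03504374750500905 rect ((558.2064819335938, 309.5958251953125), (48.713558197021484, 84.9721450805664), 86.74647521972656) mean [0.55715824 0.30914321 0.03502146] benchz -0.0007236244237254774
scene hsv [ 17  87 211] bench [ 18  86 166] [210.77777778 180.22222222 138.77777778]
365 z 0.03380438388416185 rect ((524.31591796875, 300.04730224609375), (166.0444793701172, 68.5605239868164), 12.793672561645508) mean [0.55488879 0.30420534 0.03356221] benchz -0.0016881529184180621
bed1 [ 0.4392 -0.0429  0.0116]
bed2 [0.4416 0.0925 0.0113]
bed3 [0.4754 0.0166 0.011 ]
toe [ 0.4688 -0.0726  0.0623]
knob [0.5512 0.087  0.0753]
cam [0.4655 0.076  0.037 ]
lever [0.5132 0.07   0.0453]
pot [ 0.6267 -0.1321  0.0306]
dark [0.4336 0.2767 0.0297]
fence [ 0.5059 -0.0033  0.0202]
jigbed ((477.164306640625, -15.394851684570312), (130.593994140625, 261.2891540527344), 2.990546464920044)
toe ((471.7601318359375, -74.1104736328125), (39.71265411376953, 80.53939056396484), 88.13189697265625)
knobtop 78 [0.44729142 0.10988576 0.5075651 ]
```

View pics/crop_top.png

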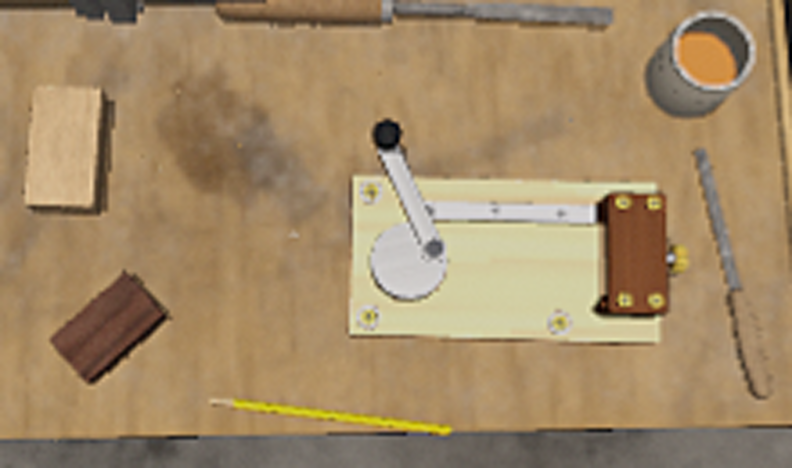

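View pics/crop_sc.png

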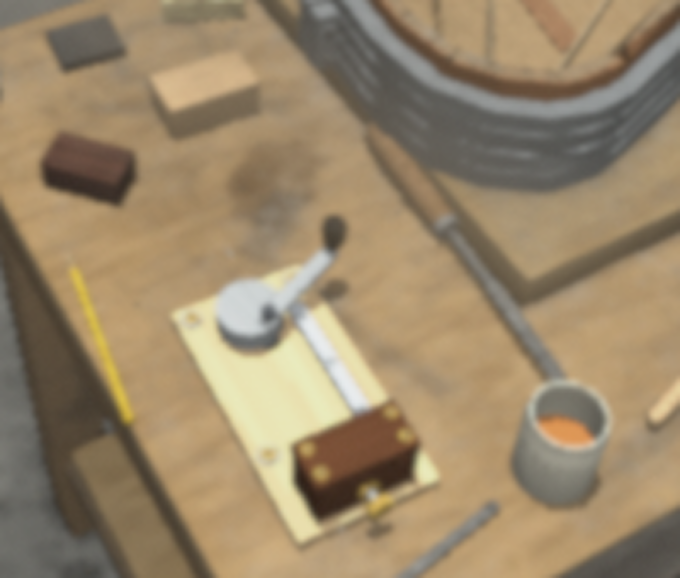

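The crops show the lever open, with the knob at about (387,135) in the top crop and the pivot at (432,248). The bed spans (350,178) to (660,340) and the toe is at the right. Next I'll fit the bed edges and the pivot.

Run:
```python
from h import *
import pickle
t=pickle.load(open('top.pkl','rb')); s=pickle.load(open('scene.pkl','rb'))
g=cv2.cvtColor(t['color'],cv2.COLOR_RGB2GRAY).astype(float)
hsv=cv2.cvtColor(t['color'],cv2.COLOR_RGB2HSV); print(hsv[236,400],hsv[250,400],hsv[195,400],hsv[230,332])
def edge_col(us,v0,v1,sgn):  # strongest signed vertical gradient, subpixel centroid
    out=[]
    for u in us:
        d=sgn*np.diff(g[v0:v1,u]); d[d<0]=0; i=d.argmax(); j=np.arange(max(i-1,0),min(i+2,len(d))); out.append((u,v0+.5+(d[j]*j).sum()/d[j].sum()))
    return np.array(out)
def edge_row(vs,u0,u1,sgn):
    out=[]
    for v in vs:
        d=sgn*np.diff(g[v,u0:u1]); d[d<0]=0; i=d.argmax(); j=np.arange(max(i-1,0),min(i+2,len(d))); out.append((u0+.5+(d[j]*j).sum()/d[j].sum(),v))
    return np.array(out)
def line(p,z):
    P=onplane(t,p,z)[:,:2].astype(np.float32)*1000; vx,vy,x,y=cv2.fitLine(P,cv2.DIST_HUBER,0,.01,.01).ravel(); 
    r=np.abs((P[:,0]-x)*vy-(P[:,1]-y)*vx).mean(); a=np.degrees(np.arctan2(vy,vx)); return round(float(x),1),round(float(y),1),round(a,2),round(float(r),2)
print('near long edge',line(edge_col(range(345,415),238,249,-1),.012))
print('far long edge',line(edge_col(range(362,402),194,204,1),.012))
print('left end',line(edge_row(range(206,240),332,342,1),.012))
print('right end low',line(edge_row(range(238,242),418,428,-1),.012))
print('toe front top edge',line(edge_row(range(207,235),402,414,-1),.0625))
print('fence far edge(top z.021)',line(edge_col(range(370,400),202,210,1),.021),'inner',line(edge_col(range(370,400),208,215,-1),.021))
# block top edges
print('blk L',line(edge_row(range(178,204),243,252,1),.036),'R',line(edge_row(range(178,204),264,275,-1),.036))
print('blk far',line(edge_col(range(252,267),170,178,1),.036),'near',line(edge_col(range(250,264),202,212,-1),.036))
# knob top: dark mask
m=((g<60)*255).astype(np.uint8)[178:198,338:358]; M=cv2.moments(m,True); print('knob',M['m00'],onplane(t,[[338+M['m10']/M['m00'],178+M['m01']/M['m00']]],.070))
print('pivot',onplane(t,[[240+432.5/3.6-.4,150+248/3.6-.4]],.048))
c=cloud(t); 
for n,f in(('top',t),('scene',s)):
    c=cloud(f); P=c.reshape(-1,3); w=P[(P[:,0]>.37)&(P[:,0]<.6)&(P[:,1]>-.14)&(P[:,1]<.16)]
    a=w[(w[:,2]>.068)&(w[:,2]<.085)]; print(n,'knob pts',len(a),a.mean(0),a.max(0),a.min(0))
    a=w[(w[:,2]>.057)&(w[:,2]<.067)&(w[:,1]<-.02)]; print('toe z',np.median(a[:,2]),a.mean(0)); a=w[(w[:,2]>.007)&(w[:,2]<.016)];print('bed z',np.median(a[:,2]))
```

```text
[ 28  58 210] [ 17 110 174] [ 18 105 179] [ 18 106 173]
near long edge (421.5, 9.2, np.float32(87.08), 0.65)
far long edge (531.9, -5.8, np.float32(87.56), 0.36)
left end (467.9, 111.8, np.float32(-3.63), 0.28)
right end low (429.4, -98.3, np.float32(-7.14), 0.15)
toe front top edge (469.1, -51.9, np.float32(-0.66), 1.52)
fence far edge(top z.021) (512.3, -8.2, np.float32(88.9), 0.54) inner (502.6, -4.1, np.float32(88.67), 0.56)
blk L (557.9, 333.2, np.float32(-3.86), 0.34) R (560.6, 285.1, np.float32(-3.83), 0.26)
blk far (600.3, 304.7, np.float32(85.2), 0.35) near (516.2, 310.9, np.float32(86.27), 0.16)
knob 48.0 [[0.55234694 0.08686834 0.07      ]]
pivot [[0.4793604  0.05750735 0.048     ]]
top knob pts 76 [0.56359695 0.01401926 0.07310688] [0.59974613 0.09629332 0.07791273] [ 0.54468512 -0.13948926  0.06800186]
toe z 0.06199399823662377 [ 0.4794262  -0.0762027   0.06195721]
bed z 0.011609376329978605
scene knob pts 54 [0.56308296 0.01917487 0.07233462] [0.59697494 0.09270918 0.07794745] [ 0.54481073 -0.13668988  0.06846063]
toe z 0.06073509140168071 [ 0.47858435 -0.07999663  0.06076442]
bed z 0.010381846399340255
```

Emit:
{"name": "apply_moves", "arguments": {
  "plan": "1 3.6 -3.2 0 0.047; 1 3.6 -3.2 0 0.047; 1 3.6 -3.2 -1 0.047; 1 3.6 -3.2 -1 0.047; 1 3.6 -3.2 -1 0.047; 1 3.6 -3.2 -1 0.047; 1 3.6 -3.2 -1 0.047; 1 3.6 -3.2 -1 0.047",
  "force": 30
}}

```text
clock: 1.1
ee_pos: [0.5555, 0.3081, 0.1839]
eef_rot: [-3.141, -0.001, 3.079]
ft_force: [-0.0, -0.0, -0.3]
finger_gap: 1.003
finger_force: 0.0
```

Emit:
{"name": "apply_moves", "arguments": {
  "plan": "1 0.3 0.1 -4 0; 1 0 0 -4 0; 1 0 0 -3 0; 1 0 0 -2 0; 1 0 0 -1 0; 1 0 0 -0.5 0; 1 0 0 -0.5 0; 1 0 0 0 0"
}}

```text
clock: 2.1
ee_pos: [0.5578, 0.3104, 0.0349]
eef_rot: [3.141, 0.0, 3.077]
ft_force: [-0.1, 0.3, -0.2]
finger_gap: 0.997
finger_force: 0.0
```

Run:
```python
from h import *
f=grab('top'); save('c2.png',cv2.resize(f['color'][140:270,190:350],None,fx=4,fy=4))
```

```text
(no output)
```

View pics/c2.png

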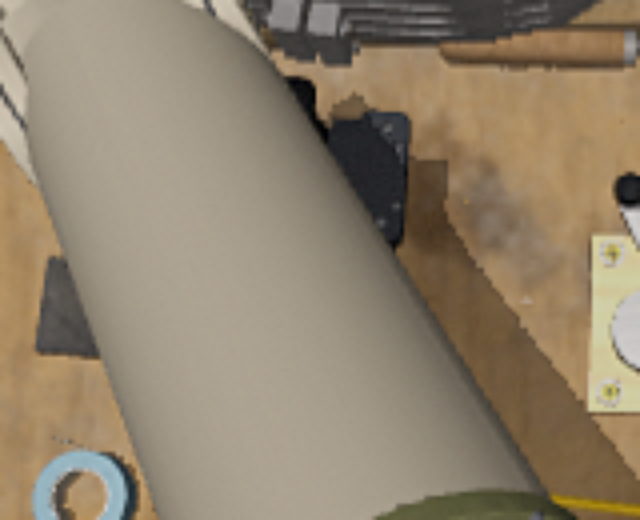

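The arm hides the block at about (350,150), and the gripper sits where it should with nothing touched. I'll close and lift.

Emit:
{"name": "apply_moves", "arguments": {
  "plan": "0 0 0 0 0; 0 0 0 0 0; 0 0 0 0 0; 0 0 0 0 0; 0 0 0 0 0; 0 0 0 1 0; 0 0 0 3 0; 0 0 0 5 0"
}}

```text
clock: 3.15
ee_pos: [0.5566, 0.3097, 0.1245]
eef_rot: [-3.14, -0.003, 3.077]
ft_force: [0.4, 1.3, -1.2]
finger_gap: 0.553
finger_force: 30.0
```

Emit:
{"name": "apply_moves", "arguments": {
  "plan": "0 -0.9 -3 1.5 -0.17; 0 -0.9 -3.6 1 -0.17; 0 -0.9 -3.6 0 -0.17; 0 -0.9 -3.6 0 -0.17; 0 -0.9 -3.6 0 -0.17; 0 -0.9 -3.6 0 -0.17; 0 -0.9 -3.6 0 -0.17; 0 -0.9 -3.6 0 -0.17"
}}

```text
clock: 4.15
ee_pos: [0.4854, 0.0272, 0.1503]
eef_rot: [3.141, -0.001, 1.711]
ft_force: [0.5, 0.1, -0.1]
finger_gap: 0.551
finger_force: 30.0
```

Emit:
{"name": "apply_moves", "arguments": {
  "plan": "0 -0.6 -1.4 0 -0.093; 0 -0.5 -1.4 0 -0.093; 0 0 0 -3 0; 0 0 0 -3 0; 0 0 0 -2 0; 0 0 0 -1 0; 0 0 0 0 0; 0 0 0 0 0"
}}

```text
clock: 5.15
ee_pos: [0.4753, 0.0004, 0.0605]
eef_rot: [3.14, -0.0, 1.531]
ft_force: [-0.2, -0.2, -1.3]
finger_gap: 0.551
finger_force: 30.0
```

Run:
```python
from h import *
f=grab('scene'); save('c3.png',cv2.resize(f['color'][190:320,260:440],None,fx=4,fy=4))
```

```text
(no output)
```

View pics/c3.png

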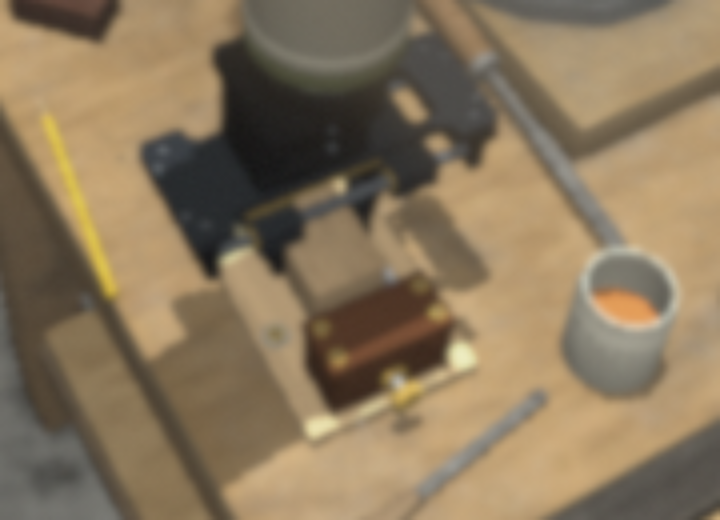

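The block hangs over the bed at about (335,260), in front of the toe and clear of the cam and fence. I'll lower it by feel.

Emit:
{"name": "apply_moves", "arguments": {
  "plan": "0 0 0 -0.5 0; 0 0 0 -0.4 0; 0 0 0 -0.2 0; 0 0 0 -0.1 0; 0 0 0 -0.1 0; 0 0 0 -0.05 0; 0 0 0 0 0; 0 0 0 0 0"
}}

```text
clock: 6.2
ee_pos: [0.4747, 0.0003, 0.0465]
eef_rot: [3.142, -0.0, 1.531]
ft_force: [-2.6, -0.2, 5.8]
finger_gap: 0.547
finger_force: 30.0
```

Emit:
{"name": "apply_moves", "arguments": {
  "plan": "0 0 0 0.06 0; 0 0 0 0 0; 0 0 -0.1 0 0; 0 0 -0.2 0 0; 0 0 -0.2 0 0; 0 0 0 0 0; 0 0 0 0 0; 0 0 0 0 0"
}}

```text
clock: 7.2
ee_pos: [0.4747, -0.0047, 0.0467]
eef_rot: [3.141, -0.0, 1.531]
ft_force: [-0.3, -0.5, -1.5]
finger_gap: 0.549
finger_force: 30.0
```

Emit:
{"name": "apply_moves", "arguments": {
  "plan": "0 0 0 -0.02 0; 0 0.05 0 0 0; 0 0.05 0 0 0; 0 0.05 0 0 0; 0 0 0 0 0; 0 0 0 0 0; 0 0 0 0 0; 0 0 0 0 0"
}}

```text
clock: 8.2
ee_pos: [0.4762, -0.0047, 0.0465]
eef_rot: [3.141, 0.0, 1.531]
ft_force: [0.8, -0.3, -0.2]
finger_gap: 0.551
finger_force: 30.0
```

Emit:
{"name": "apply_moves", "arguments": {
  "plan": "0 0.05 0 0 0; 0 0 0 0 0; 0 0.05 0 0 0; 0 0 0 0 0; 0 0.05 0 0 0; 0 0 0 0 0; 0 0 0 0 0; 0 0 0 0 0"
}}

```text
clock: 9.2
ee_pos: [0.4777, -0.0047, 0.0465]
eef_rot: [3.141, -0.0, 1.531]
ft_force: [-0.4, 0.0, 1.4]
finger_gap: 0.554
finger_force: 30.0
```

Emit:
{"name": "apply_moves", "arguments": {
  "plan": "0 0.05 0 0 0; 0 0 0 0 0; 0 0.05 0 0 0; 0 0 0 0 0; 0 0 0 0 0; 0 0 0 0 0; 0 0 0 0 0; 0 0 0 0 0"
}}

```text
clock: 10.2
ee_pos: [0.4781, -0.0047, 0.0465]
eef_rot: [-3.14, -0.0, 1.531]
ft_force: [-5.4, -0.4, 7.2]
finger_gap: 0.548
finger_force: 30.0
```

Emit:
{"name": "apply_moves", "arguments": {
  "plan": "0 -0.06 0 0.03 0; 0 0 0 0 0; 0 -0.01 -0.2 0 0; 0 -0.01 -0.2 0 0; 0 -0.01 -0.2 0 0; 0 -0.01 -0.2 0 0; 0 0 0 0 0; 0 0 0 0 0"
}}

```text
clock: 11.2
ee_pos: [0.4776, -0.0128, 0.0468]
eef_rot: [3.142, 0.0, 1.531]
ft_force: [-0.2, 0.5, -1.3]
finger_gap: 0.548
finger_force: 30.0
```

```bash
python3 -c "
from h import *
s=robot.sense();print(s['wrist_torque'],s['ft_force'],s['ee_pos'])"
```

```text
[-0.14403675  0.19885953 -0.0201855 ] [-0.17093086  0.48476458 -1.30388125] [ 0.4776205  -0.01281091  0.04676147]
```

Emit:
{"name": "apply_moves", "arguments": {
  "plan": "0 -0.01 -0.2 0 0; 0 -0.01 -0.2 0 0; 0 -0.01 -0.15 0 0; 0 0 -0.1 0 0; 0 0 -0.1 0 0; 0 0 0 0 0; 0 0 0 0 0; 0 0 0 0 0"
}}

```text
clock: 12.2
ee_pos: [0.4773, -0.0203, 0.0467]
eef_rot: [-3.142, 0.0, 1.531]
ft_force: [-0.4, -0.3, -0.8]
finger_gap: 0.552
finger_force: 30.0
```

Emit:
{"name": "apply_moves", "arguments": {
  "plan": "0 0 -0.05 -0.02 0; 0 0 0 0 0; 0 0 -0.05 0 0; 0 0 0 0 0; 0 0 -0.05 0 0; 0 0 0 0 0; 0 0 0 0 0; 0 0 0 0 0"
}}

```text
clock: 13.2
ee_pos: [0.4772, -0.0217, 0.0465]
eef_rot: [-3.141, 0.0, 1.531]
ft_force: [-3.4, 1.0, -1.7]
finger_gap: 0.545
finger_force: 30.0
```

Emit:
{"name": "apply_moves", "arguments": {
  "plan": "0 -0.03 -0.05 0 0; 0 0 0 0 0; 0 0 -0.05 0 0; 0 0 0 0 0; 0 0 -0.05 0 0; 0 0 0 0 0; 0 0 0 0 0; 0 0 0 0 0"
}}

```text
clock: 14.2
ee_pos: [0.4771, -0.0233, 0.0466]
eef_rot: [3.141, 0.0, 1.531]
ft_force: [-1.0, 0.2, -0.5]
finger_gap: 0.547
finger_force: 30.0
```

Emit:
{"name": "apply_moves", "arguments": {
  "plan": "0 -0.01 -0.05 0 0; 0 0 0 0 0; 0 0 -0.05 0 0; 0 0 0 0 0; 0 0 -0.05 0 0; 0 0 0 0 0; 0 0 0 0 0; 0 0 0 0 0"
}}

```text
clock: 15.2
ee_pos: [0.4771, -0.0243, 0.0466]
eef_rot: [3.141, -0.0, 1.531]
ft_force: [-0.4, 5.0, -0.4]
finger_gap: 0.551
finger_force: 30.0
```

Emit:
{"name": "apply_moves", "arguments": {
  "plan": "0 0 -0.05 0 0; 0 0 0 0 0; 0 0 -0.04 0 0; 0 0 0 0 0; 0 0 0 0 0; 0 0 0 0 0; 0 0 0 0 0; 0 0 0 0 0"
}}

```text
clock: 16.2
ee_pos: [0.4771, -0.0246, 0.0467]
eef_rot: [3.141, -0.001, 1.531]
ft_force: [-1.4, 7.5, 0.9]
finger_gap: 0.547
finger_force: 30.0
```

```bash
python3 -c "
from h import *
s=robot.sense();print(s['wrist_torque'],s['ft_force'],s['ee_pos'])"
```

```text
[ 1.58704604  0.15171948 -0.14764854] [-1.36994935  7.51896483  0.876289  ] [ 0.47707219 -0.02460209  0.04666924]
```

Emit:
{"name": "apply_moves", "arguments": {
  "plan": "0 0 -0.05 0 0; 0 0 0 0 0; 0 0 -0.04 0 0; 0 0 0 0 0; 0 0 0 0 0; 0 0 0 0 0; 0 0 0 0 0; 0 0 0 0 0"
}}

```text
clock: 17.2
ee_pos: [0.477, -0.0249, 0.0467]
eef_rot: [3.142, -0.002, 1.532]
ft_force: [-1.0, 10.7, 0.9]
finger_gap: 0.55
finger_force: 30.0
```

Emit:
{"name": "apply_moves", "arguments": {
  "plan": "0 0 0.06 0 0; 0.8 0 0 0 0; 0.8 0 0 0 0; 0.8 0 0 0 0; 0.8 0 0 2 0; 0.8 0 0 4 0; 0.8 0 3 4 0; 0.8 0 5 0 0"
}}

```text
clock: 18.2
ee_pos: [0.479, 0.0536, 0.1498]
eef_rot: [3.136, -0.002, 1.527]
ft_force: [0.6, 0.4, -1.0]
finger_gap: 0.8
finger_force: 0.0
```

Run:
```python
from h import *
f=grab('scene'); save('c4.png',cv2.resize(f['color'][190:320,260:440],None,fx=4,fy=4))
```

```text
(no output)
```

View pics/c4.png

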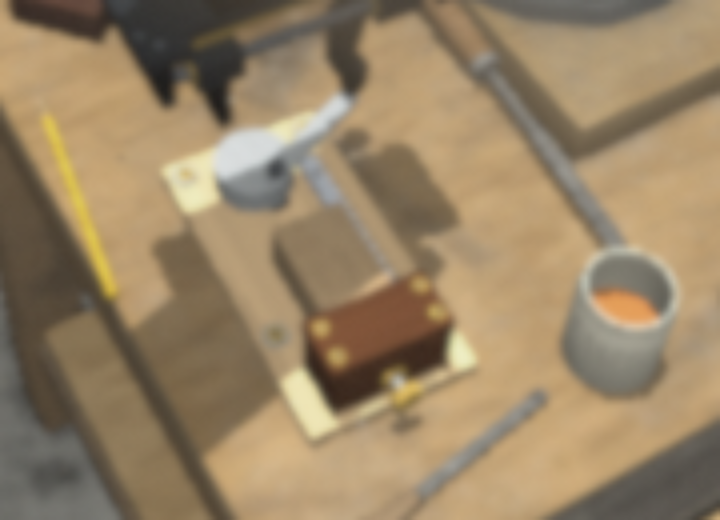

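The block is seated at about (330,260) under the toe, and the cam is open. I'll give the end a confirming push with shut fingers.

Emit:
{"name": "apply_moves", "arguments": {
  "plan": "0 0 -1 0 0; 0 -0.1 -1 0 0; 0 0 0 -2 0; 0 0 0 -2 0; 0 0 0 0 0; 0 0 0 0 0; 0 0 0 0 0; 0 0 0 0 0"
}}

```text
clock: 19.25
ee_pos: [0.4763, 0.0341, 0.1071]
eef_rot: [3.141, -0.0, 1.531]
ft_force: [-0.4, 0.2, -0.1]
finger_gap: 0.025
finger_force: 0.0
```

Emit:
{"name": "apply_moves", "arguments": {
  "plan": "0 0.1 0 -2 0; 0 0 0 -2 0; 0 0 0 -1 0; 0 0 0 -0.8 0; 0 0 -0.2 0 0; 0 0 -0.2 0 0; 0 0 -0.1 0 0; 0 0 0 0 0"
}}

```text
clock: 20.25
ee_pos: [0.4771, 0.029, 0.0488]
eef_rot: [3.141, -0.0, 1.531]
ft_force: [-0.3, -0.0, -0.2]
finger_gap: 0.006
finger_force: 0.0
```

Emit:
{"name": "apply_moves", "arguments": {
  "plan": "0 0 -0.1 0 0; 0 0 -0.05 0 0; 0 0 -0.05 0 0; 0 0 0 0 0; 0 0 -0.05 0 0; 0 0 0 0 0; 0 0 0 0 0; 0 0 0 0 0"
}}

```text
clock: 21.25
ee_pos: [0.4771, 0.027, 0.0487]
eef_rot: [3.141, -0.001, 1.531]
ft_force: [-0.9, 5.2, 1.6]
finger_gap: 0.007
finger_force: 2.7
```

Emit:
{"name": "apply_moves", "arguments": {
  "plan": "0 0 -0.06 0 0; 0 0 -0.06 0 0; 0 0 -0.02 0 0; 0 0 0 0 0; 0 0 0 0 0; 0 0 0 0 0; 0 0 0 0 0; 0 0 0 0 0"
}}

```text
clock: 22.25
ee_pos: [0.477, 0.0266, 0.0487]
eef_rot: [3.141, -0.002, 1.532]
ft_force: [0.2, 8.3, 1.4]
finger_gap: 0.005
finger_force: 4.4
```

Emit:
{"name": "apply_moves", "arguments": {
  "plan": "0 0 0.5 0 0; 0 0 0.3 0 0; 0 0 0 2 0; 0 0 0 3 0; 0.45 1 1 3 0; 0.45 2 1 0 -0.1; 0.45 2 1 0 -0.18; 0.45 2 1 0 -0.18"
}}

```text
clock: 23.25
ee_pos: [0.5475, 0.0729, 0.1285]
eef_rot: [3.141, 0.001, 1.064]
ft_force: [0.2, 0.8, 0.4]
finger_gap: 0.373
finger_force: 0.0
```

Run:
```python
from h import *
s=robot.sense();print(s['qpos'].round(3),s['ft_force'],s['ee_pos'],s['eef_rot'])
f=grab('top'); save('c5.png',cv2.resize(f['color'][150:260,310:440],None,fx=5,fy=5,interpolation=cv2.INTER_CUBIC))
```

```text
[-0.584  0.28   0.429  1.816 -0.13   1.074 -0.615] [0.22246486 0.81599177 0.40799357] [0.54750583 0.07290154 0.12848473] [3.14130169e+00 6.59318119e-04 1.06431109e+00]
```

View pics/c5.png

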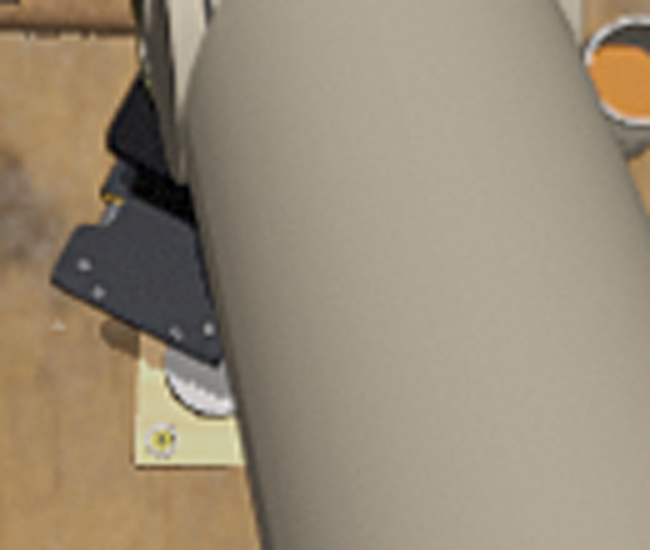

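The arm hides the knob in this view. The gripper is over the lever at about (140,250), clear of everything, and the knob position measured earlier still stands.

Emit:
{"name": "apply_moves", "arguments": {
  "plan": "0.45 0.2 0.5 0 -0.165; 0.45 0.2 0.5 0 -0.165; 0.45 0.1 0.4 0 -0.165; 0.45 0 0 -1 -0.165; 0.45 0 0 -1.5 0; 0.45 0 0 -1.5 0; 0.45 0 0 -1.2 0; 0.45 0 0 -0.4 0"
}}

```text
clock: 24.3
ee_pos: [0.5514, 0.0869, 0.0715]
eef_rot: [3.142, 0.002, 0.412]
ft_force: [-0.2, -0.0, 0.3]
finger_gap: 0.45
finger_force: 0.0
```

Emit:
{"name": "apply_moves", "arguments": {
  "plan": "0 0 0 0 0; 0 0 0 0 0; 0 0 0 0 0; 0 0 0 0 0; 0 0 0 0 0; 0 0 0 0 0; 0 0 0 0 0; 0 0 0 0 0",
  "force": 15
}}

```text
clock: 25.3
ee_pos: [0.5524, 0.0872, 0.0729]
eef_rot: [3.141, -0.001, 0.411]
ft_force: [1.6, -1.1, 5.7]
finger_gap: 0.213
finger_force: 15.0
```

Run:
```python
import numpy as np
# chords of the circle about pivot p, from current knob angle, steps 0.1
p=np.array([47.85,5.77]); k=np.array([55.17,8.69])
r=np.linalg.norm(k-p);a=np.arctan2(*(k-p)[::-1]);print(r,a)
for i in range(0,25): 
    t=a+.1*i; print(i,(8*(np.array([np.cos(t+.1),np.sin(t+.1)])-[np.cos(t),np.sin(t)])).round(2))
```

```text
7.880913652616682 0.3795638703226442
0 [-0.33  0.73]
1 [-0.4   0.69]
2 [-0.47  0.65]
3 [-0.53  0.6 ]
4 [-0.59  0.54]
5 [-0.64  0.48]
6 [-0.69  0.41]
7 [-0.72  0.34]
8 [-0.75  0.27]
9 [-0.78  0.19]
10 [-0.79  0.11]
11 [-0.8   0.03]
12 [-0.8  -0.05]
13 [-0.79 -0.13]
14 [-0.77 -0.2 ]
15 [-0.75 -0.28]
16 [-0.72 -0.35]
17 [-0.68 -0.42]
18 [-0.63 -0.49]
19 [-0.58 -0.55]
20 [-0.52 -0.61]
21 [-0.46 -0.65]
22 [-0.39 -0.7 ]
23 [-0.32 -0.73]
24 [-0.25 -0.76]
```

Emit:
{"name": "apply_moves", "arguments": {
  "plan": "0 0 0 0.1 0; 0 -0.33 0.73 0 0.1; 0 -0.4 0.69 0 0.1; 0 -0.47 0.65 0 0.1; 0 -0.53 0.6 0 0.1; 0 0 0 0 0; 0 0 0 0 0; 0 0 0 0 0"
}}

```text
clock: 26.3
ee_pos: [0.5341, 0.1135, 0.0731]
eef_rot: [-3.141, 0.001, 0.809]
ft_force: [-1.2, -2.5, -1.8]
finger_gap: 0.214
finger_force: 15.0
```

Emit:
{"name": "apply_moves", "arguments": {
  "plan": "0 -0.63 0.5 0 0.1; 0 -0.66 0.46 0 0.1; 0 -0.69 0.41 0 0.1; 0 -0.72 0.34 0 0.1; 0 -0.75 0.27 0 0.1; 0 -0.78 0.19 0 0.1; 0 0 0 0 0; 0 0 0 0 0"
}}

```text
clock: 27.3
ee_pos: [0.4919, 0.1341, 0.0731]
eef_rot: [-3.141, 0.002, 1.409]
ft_force: [-1.4, -5.4, -1.3]
finger_gap: 0.21
finger_force: 15.0
```

Emit:
{"name": "apply_moves", "arguments": {
  "plan": "0 -0.79 0.05 0 0.1; 0 -0.8 0.03 0 0.1; 0 -0.8 -0.05 0 0.1; 0 -0.79 -0.13 0 0.1; 0 -0.77 -0.2 0 0.1; 0 -0.75 -0.28 0 0.1; 0 0 0 0 0; 0 0 0 0 0"
}}

```text
clock: 28.3
ee_pos: [0.4459, 0.1271, 0.0731]
eef_rot: [-3.141, 0.003, 2.007]
ft_force: [4.2, -10.5, -5.8]
finger_gap: 0.213
finger_force: 15.0
```

Emit:
{"name": "apply_moves", "arguments": {
  "plan": "0 0.05 -0.11 0 0; 0 0 0 0 0; 0 0 0 0 0; 0 0 0 0 0; 0 0 0 0 0; 0 0 0 0 0; 0 0 0 0 0; 0 0 0 0 0"
}}

```text
clock: 29.3
ee_pos: [0.446, 0.1271, 0.0731]
eef_rot: [-3.141, 0.001, 2.008]
ft_force: [3.4, -7.5, -5.1]
finger_gap: 0.215
finger_force: 15.0
```

Run:
```python
from h import *
from scipy.optimize import least_squares
s=robot.sense(); print(s['ee_pos'],s['ft_force'],s['wrist_torque'],s['qpos'].round(2))
P=np.array([[.5524,.0872],[.5341,.1135],[.4919,.1341],s['ee_pos'][:2]])
q=least_squares(lambda c:np.hypot(*(P-c).T)-.08,[.478,.056]); p=q.x; print(p,q.fun)
k=P[-1]; a=np.arctan2(*(k-p)[::-1]); a0=np.arctan2(*(P[0]-p)[::-1]); print('turned',a-a0,a)
for i in range(16):
    t=a+.05*i; print(i,(8*(np.array([np.cos(t+.05),np.sin(t+.05)])-[np.cos(t),np.sin(t)])).round(2))
```

```text
[0.44603695 0.12707246 0.07314547] [ 3.44554228 -7.49184222 -5.08317798] [-1.56196661 -0.47045748  0.06035744] [-0.59  0.16  0.23  2.07 -0.04  0.92  0.1 ]
[0.4795807  0.05476681] [-0.00028449  0.00013702  0.000284   -0.00029247]
turned 1.5861463699187874 2.0051623276877004
0 [-0.36 -0.18]
1 [-0.35 -0.2 ]
2 [-0.34 -0.21]
3 [-0.33 -0.23]
4 [-0.32 -0.25]
5 [-0.3  -0.26]
6 [-0.29 -0.28]
7 [-0.28 -0.29]
8 [-0.26 -0.3 ]
9 [-0.25 -0.32]
10 [-0.23 -0.33]
11 [-0.21 -0.34]
12 [-0.2  -0.35]
13 [-0.18 -0.36]
14 [-0.16 -0.37]
15 [-0.14 -0.37]
```

Emit:
{"name": "apply_moves", "arguments": {
  "plan": "0 0.06 -0.14 0 0; 0 0.06 -0.14 0 0; 0 -0.36 -0.18 0 0.05; 0 0 0 0 0; 0 -0.35 -0.2 0 0.05; 0 0 0 0 0; 0 0 0 0 0; 0 0 0 0 0"
}}

```text
clock: 30.3
ee_pos: [0.4391, 0.1229, 0.0732]
eef_rot: [-3.141, -0.001, 2.11]
ft_force: [-3.1, 3.2, -7.0]
finger_gap: 0.214
finger_force: 15.0
```

Emit:
{"name": "apply_moves", "arguments": {
  "plan": "0 -0.05 0.09 -0.1 0; 0 -0.34 -0.21 0 0.05; 0 0 0 0 0; 0 -0.33 -0.23 0 0.05; 0 0 0 0 0; 0 0 0 0 0; 0 0 0 0 0; 0 0 0 0 0"
}}

```text
clock: 31.3
ee_pos: [0.4331, 0.1188, 0.0729]
eef_rot: [3.141, -0.0, 2.21]
ft_force: [-3.4, 3.4, 5.6]
finger_gap: 0.214
finger_force: 15.0
```

Emit:
{"name": "apply_moves", "arguments": {
  "plan": "0 -0.08 0.11 0.05 0; 0 -0.32 -0.25 0 0.05; 0 0 0 0 0; 0 -0.3 -0.26 0 0.05; 0 0 0 0 0; 0 0 0 0 0; 0 0 0 0 0; 0 0 0 0 0"
}}

```text
clock: 32.3
ee_pos: [0.4265, 0.1135, 0.0731]
eef_rot: [3.142, 0.002, 2.308]
ft_force: [3.9, -4.6, -1.6]
finger_gap: 0.212
finger_force: 15.0
```

Emit:
{"name": "apply_moves", "arguments": {
  "plan": "0 0.04 -0.05 0 0; 0 -0.29 -0.28 0 0.05; 0 0 0 0 0; 0 -0.28 -0.29 0 0.05; 0 0 0 0 0; 0 0 0 0 0; 0 0 0 0 0; 0 0 0 0 0"
}}

```text
clock: 33.3
ee_pos: [0.421, 0.1077, 0.0731]
eef_rot: [3.141, 0.001, 2.409]
ft_force: [4.6, -2.9, -2.9]
finger_gap: 0.215
finger_force: 15.0
```

Emit:
{"name": "apply_moves", "arguments": {
  "plan": "0 0.04 -0.03 0 0; 0 -0.26 -0.3 0 0.05; 0 0 0 0 0; 0 -0.25 -0.32 0 0.05; 0 0 0 0 0; 0 0 0 0 0; 0 0 0 0 0; 0 0 0 0 0"
}}

```text
clock: 34.3
ee_pos: [0.4164, 0.1018, 0.0731]
eef_rot: [3.141, 0.001, 2.51]
ft_force: [5.8, -2.5, -6.0]
finger_gap: 0.213
finger_force: 15.0
```

Emit:
{"name": "apply_moves", "arguments": {
  "plan": "0 0.05 -0.03 -0.04 0; 0 -0.23 -0.33 0 0.05; 0 0 0 0 0; 0 -0.11 -0.17 0 0.025; 0 0 0 0 0; 0 0 0 0 0; 0 0 0 0 0; 0 0 0 0 0"
}}

```text
clock: 35.3
ee_pos: [0.4136, 0.0975, 0.0731]
eef_rot: [3.14, 0.001, 2.585]
ft_force: [5.0, 2.2, -2.1]
finger_gap: 0.212
finger_force: 15.0
```

Run:
```python
from h import *
s=robot.sense(); f=s['ft_force']; k=s['ee_pos'][:2]-[.4796,.0548]; a=np.arctan2(k[1],k[0]); print(a,np.hypot(*k),'rad',f[:2]@[np.cos(a),np.sin(a)],'tan',f[:2]@[-np.sin(a),np.cos(a)],f,s['wrist_torque'],s['qpos'].round(2))
```

```text
2.5669782933307124 0.07859161400646855 rad -3.0175450657732688 tan -4.6137033881045655 [ 5.04053237  2.23268238 -2.0648753 ] [ 0.57548481 -1.04634395 -0.03394103] [-0.53  0.07  0.2   2.16 -0.02  0.9   0.69]
```

Emit:
{"name": "apply_moves", "arguments": {
  "plan": "0 -0.03 -0.09 0 0.012; 0 0 0 0 0; 0 -0.05 -0.08 0 0.012; 0 0 0 0 0; 0 0 0 0 0; 0 0 0 0 0; 0 0 0 0 0; 0 0 0 0 0"
}}

```text
clock: 36.3
ee_pos: [0.4128, 0.0961, 0.0731]
eef_rot: [3.139, 0.001, 2.609]
ft_force: [5.4, 4.3, -2.9]
finger_gap: 0.208
finger_force: 15.0
```

```bash
cat > k.py <<'E'
from h import *
s=robot.sense(); f=s['ft_force']; k=s['ee_pos'][:2]-[.4796,.0548]; a=np.arctan2(k[1],k[0]); print(a,np.hypot(*k),'rad',f[:2]@[np.cos(a),np.sin(a)],'tan',f[:2]@[-np.sin(a),np.cos(a)],f,s['wrist_torque'])
E
python3 k.py
```

```text
2.5871097007743566 0.07852265289243682 rad -2.3046602436163712 tan -6.445139383166278 [ 5.35274973  4.26606972 -2.89986173] [ 0.91741375 -1.21242322 -0.05883449]
```

Emit:
{"name": "apply_moves", "arguments": {
  "plan": "0 -0.04 -0.09 0 0.012; 0 -0.04 -0.09 0 0.012; 0 0 0 0 0; 0 -0.04 -0.09 0 0.012; 0 0 0 0 0; 0 0 0 0 0; 0 0 0 0 0; 0 0 0 0 0"
}}

```text
clock: 37.3
ee_pos: [0.4116, 0.0939, 0.0731]
eef_rot: [3.139, 0.001, 2.646]
ft_force: [5.4, 6.4, -4.3]
finger_gap: 0.211
finger_force: 15.0
```

```bash
python3 k.py
```

```text
2.6202700232011917 0.0784477843752682 rad -1.4905718800227008 tan -8.259859466433458 [ 5.40620337  6.42028411 -4.26108807] [ 1.40565299 -1.07055531 -0.08789496]
```

Emit:
{"name": "apply_moves", "arguments": {
  "plan": "0 -0.04 -0.09 0 0.012; 0 -0.04 -0.09 0 0.012; 0 0 0 0 0; 0 -0.04 -0.09 0 0.012; 0 0 0 0 0; 0 -0.04 -0.09 0 0.012; 0 0 0 0 0; 0 0 0 0 0"
}}

```text
clock: 38.3
ee_pos: [0.4099, 0.0906, 0.0731]
eef_rot: [3.138, 0.001, 2.694]
ft_force: [4.9, 6.9, -4.4]
finger_gap: 0.212
finger_force: 15.0
```

```bash
python3 k.py
```

```text
2.6664244023201857 0.0783349745071063 rad -1.1659214701445348 tan -8.355258373636985 [ 4.85918674  6.89623228 -4.41195782] [ 1.77791824 -1.08806563 -0.08105646]
```

Emit:
{"name": "apply_moves", "arguments": {
  "plan": "0 -0.04 -0.09 0 0.012; 0 -0.04 -0.09 0 0.012; 0 0 0 0 0; 0 -0.04 -0.09 0 0.012; 0 0 0 0 0; 0 0 0 0 0; 0 0 0 0 0; 0 0 0 0 0"
}}

```text
clock: 39.3
ee_pos: [0.4088, 0.0882, 0.0731]
eef_rot: [3.138, 0.001, 2.73]
ft_force: [6.0, 9.7, -4.7]
finger_gap: 0.213
finger_force: 15.0
```

```bash
python3 k.py
```

```text
2.7008149693570758 0.0782929677988132 rad -1.2836370098785903 tan -11.33430073578928 [ 5.99664664  9.70331522 -4.73976829] [ 2.02127622 -1.07717195 -0.07915356]
```

Emit:
{"name": "apply_moves", "arguments": {
  "plan": "0 0.03 0.06 0 0; 0.45 0 0 0 0; 0.45 0 0 0 0; 0.45 0 0 0 0; 0.45 0 0 2 0; 0.45 0 0 4 0; 0.45 0 2 5 0; 0.45 -1 5 3 0"
}}

```text
clock: 40.3
ee_pos: [0.3992, 0.1557, 0.2151]
eef_rot: [3.14, 0.002, 2.725]
ft_force: [-0.1, 0.5, -0.2]
finger_gap: 0.448
finger_force: 0.0
```

Emit:
{"name": "apply_moves", "arguments": {
  "plan": "0.45 -1 5 2 0; 0.45 0 5 0 0; 0.45 0 5 0 0; 0.45 0 5 0 0; 0.45 0 3 0 0; 0.45 0 0 0 0; 0.45 0 0 0 0; 0.45 0 0 0 0"
}}

```text
clock: 41.3
ee_pos: [0.3888, 0.3853, 0.2328]
eef_rot: [-3.141, 0.0, 2.728]
ft_force: [-0.2, -0.1, 0.6]
finger_gap: 0.456
finger_force: 0.0
```

Run:
```python
from h import *
f=grab('top'); save('c6.png',cv2.resize(f['color'][140:280,190:460],None,fx=2.9,fy=2.9,interpolation=cv2.INTER_CUBIC)); print(robot.sense()['ee_pos'])
```

```text
[0.38875559 0.38543529 0.23284791]
```

View pics/c6.png

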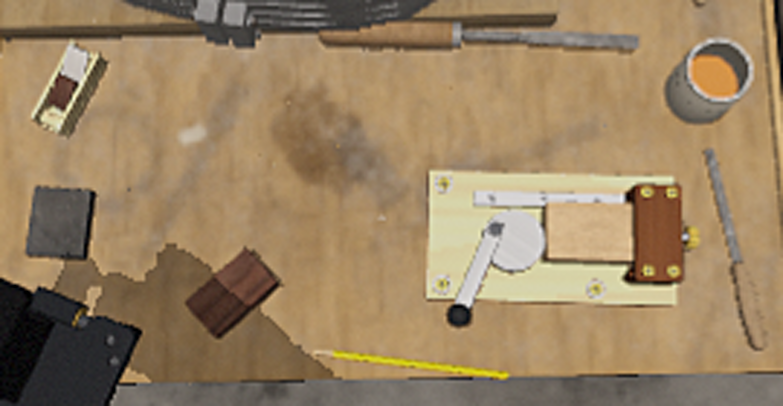

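The block at (590,232) is square under the toe. The cam is against its end at (545,240), the knob stayed where I left it, and the bystanders haven't moved. Handing in.

```bash
python3 -c "
from station import robot
print(robot.sign_off())"
```

```text
the job is handed in; nothing more can be done
None
```

The job is handed in: the maple block is home against the stop, pushed to about 10 N, and the cam lever was left biting at about 11 N at the knob, which works out to roughly 14 N of clamping; the final picture shows the bystanders unmoved, but no verdict came back.

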